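Unstack the casting moulds onto their firing trays

ROBOT

A 6-joint arm with a two-finger parallel gripper is mounted at the origin on a cart in front of the work surface, level with it; the furniture and walls round the work are solid. World frame = base frame: x ahead of the robot, y to its left, z up, the work surface at z = 0. Lengths are in mm, angles in rad, forces in N, time in s.
With the tool pointing down it reaches from about 375 to 925 mm from the base axis. Payload 5.7 kg.
Tool frame: the origin (TCP) lies between the finger pads; the fingertips stand 19 mm ahead of it and the grasp point (between the pads) is the TCP; z points along the fingers, y is the line along which they close (so a half turn about z gives the same grasp; the last joint's range is limited). The gripper opens to 88 mm and grips with 3 to 60 N. Pads are 20 mm wide; open, the fingers measure 115 mm over their backs; the gripper's body (75 mm by 178 mm) begins 61 mm behind the grasp point.
Start: joints at [-1.254, 0.359, 1.51, -0, 1.272, -0.115], TCP at [251.086, -544.904, 241.623] pointing down, gripper open.
Joint ranges: [-2.97, 2.97], [-1.01, 2.36], [0.21, 2.38], [-0.96, 4.11], [0.2, 2.71], [-2.98, 2.98]. Speed limits (rad/s): [2.39, 2.39, 3.14, 3.14, 3.14, 3.14].

INTERFACE

Orientations are given as [roll, pitch, yaw] about the fixed x, y, z axes, in that order (R = Rz(yaw) Ry(pitch) Rx(roll)).
In Python, from station import bot, solve_ik, eyes, hand_in gives the robot as it stands. Calls block until the motion is done:
- bot.move_ptp(position, orientation): joint-space move of the TCP to a pose.
- bot.move_linear(position, rotation=None, max_speed=150, threshold=None): straight line of the TCP; rotation=None keeps the orientation; max_speed is the mean speed in mm/s. With threshold (N) it stops when the force on the tool has changed by that much, and returns True; else False.
- bot.move_joints(angles): joint-space move.
- bot.gripper_to(opening, strength=None): finger opening in mm; strength is the grip in N (None keeps the last); returns when the fingers have stopped.
- bot.dwell(seconds).
- solve_ik(position, orientation): joint angles nearest the present ones, or None.
- bot.get_obs(): the state.
- eyes.grab_frame(name): name is "side" or "top" or "wrist"; returns the picture (480x640x3 uint8, red, green, blue); there is no depth.
- eyes.get_calibration(name): a dict with "fx", "fy", "cx", "cy" (pixels), "k1" (the pictures are not rectified: a ray, as slopes to the right and down, at radius r is drawn at 1 + k1 r^2 times it, then the intrinsics apply), "R" (3x3) and "t" (3): a world point X has camera coordinates R X + t. Camera axes: x right, y down, z forward; pixel columns grow to the right and rows downward; lengths in mm; the calibration is good to about 2 mm. A picture is of the moment at which its call begins: read the wrist's pose just before it. get_calibration takes no time and is no camera call; for the wrist camera it gives the pose at the moment of the call.
A pose or a line that the arm cannot do raises bot.MotionError and nothing moves.
- hand_in(): hands the job in; it is judged then, once.
The state is a dict: "t": time; "qpos": joint angles; "qd": joint speeds; "tau": joint torques, N m; "eef_pos": TCP position; "eef_rot": TCP orientation; "contact_force": force on the tool from outside, world axes, zero at the start; "wrist_torque": the same for the moment, N m; "finger_gap": finger opening in mm; "gripper_force": force on a finger pad.
Only numpy, scipy, OpenCV 4.12 (cv2) and the standard library are available. Lean on these libraries where they do the work, as an engineer would, in place of code of your own. Each camera call takes 0.05 s, during which the arm holds its last target. There are 200 camera calls.

TASK

Take the stack of four round casting moulds apart and stand each one upright, flat on the floor of its own firing tray: the smallest mould in the smallest tray, the next larger in the next larger tray, and so on up to the largest. The plaster is fragile: set the moulds down rather than dropping them, never tip one over, and leave the tape roll and the burner where they are.

Things in the scene. Friction and masses are not known exactly. Their poses are not given: they have to be found in the camera images.
- mould_1: The smallest casting mould: an upright solid steel-cased cylinder filled with white plaster, a funnel dimple in its top face; 30 mm diameter, 36 mm high, 50 g give or take 25 %. At the start on top of the stack, standing on the next larger mould, centred to about 2 mm, so that a ring of each lower mould shows from above. Origin at the centre of its underside, z up its axis.
- mould_2: The second smallest casting mould: an upright solid steel-cased cylinder filled with white plaster, a funnel dimple in its top face; 42 mm diameter, 36 mm high, 90 g give or take 25 %. At the start second from the top of the stack, centred to about 2 mm, so that a ring of each lower mould shows from above. Origin at the centre of its underside, z up its axis.
- mould_3: The second largest casting mould: an upright solid steel-cased cylinder filled with white plaster, a funnel dimple in its top face; 54 mm diameter, 36 mm high, 140 g give or take 25 %. At the start third from the top of the stack, centred to about 2 mm, so that a ring of each lower mould shows from above. Origin at the centre of its underside, z up its axis.
- mould_4: The largest casting mould: an upright solid steel-cased cylinder filled with white plaster, a funnel dimple in its top face; 66 mm diameter, 36 mm high, 200 g give or take 25 %. At the start at the bottom of the stack, standing on the bench, centred to about 2 mm, so that a ring of each lower mould shows from above. Origin at the centre of its underside, z up its axis.
- tray_1: The smallest firing tray: a shallow round terracotta-coloured dish, fixed to the bench; 54 mm outside and 46 mm inside diameter, 8.5 mm high over all, its flat floor 5 mm above the bench (so the rim stands 3.5 mm over the floor). Origin at its centre on the bench, z up.
- tray_2: The second smallest firing tray: a shallow round terracotta-coloured dish, fixed to the bench; 66 mm outside and 58 mm inside diameter, 8.5 mm high over all, its flat floor 5 mm above the bench (so the rim stands 3.5 mm over the floor). Origin at its centre on the bench, z up.
- tray_3: The second largest firing tray: a shallow round terracotta-coloured dish, fixed to the bench; 78 mm outside and 70 mm inside diameter, 8.5 mm high over all, its flat floor 5 mm above the bench (so the rim stands 3.5 mm over the floor). Origin at its centre on the bench, z up.
- tray_4: The largest firing tray: a shallow round terracotta-coloured dish, fixed to the bench; 90 mm outside and 82 mm inside diameter, 8.5 mm high over all, its flat floor 5 mm above the bench (so the rim stands 3.5 mm over the floor). Origin at its centre on the bench, z up.
- tape_roll: A bystander: roll of beige tape lying flat, 66 mm diameter, 20 mm high, loose. Origin at the centre of its underside. Not to be disturbed. (Also fixed on the bench: a motor handpiece in its cradle, under 100 mm high, about x 0.46 to 0.66, y 0.04 to 0.15; a small vice near x 0.52, y -0.34; a shelf beyond x 0.7.)
- torch_lighter: A bystander: small round spirit burner bottle with a beige top, 48 mm diameter, 70 mm high, loose. Origin at the centre of its underside. Not to be disturbed. (Stack and trays stand at least 100 mm apart, centre to centre.)
Not all that is in view belongs to the job. Leave any yellow look-alike of the mould_1 alone.

How it is judged:
By the outcome, as a careful person would: the job done as asked, in the order asked, and still so for the second after the job is handed in, with the robot touching nothing.
It also fails if it takes over 122 s, if anything falls off the work surface, if the arm or the gripper's body presses on something with over 40 N, if the wrist force passes 120 N, or if a joint passes its speed limit or range.

## Working session

There is one attempt and no reset: what is moved stays moved. The work goes in short steps, each a Python script; the robot and the scene stay as the last script left them, time stands still between calls to the robot, and variables do not carry over. Pictures are saved under pics/ and viewed, at most 14 in all, crops included, and the job is handed in when it is done.

```bash
mkdir -p pics; ls; python3 - <<'E'
from station import bot, eyes
import cv2
o=bot.get_obs(); print(o['t'],o['eef_rot'],o['finger_gap'])
for n in("top","side"):
    c=eyes.get_calibration(n); print(n,c)
    cv2.imwrite(f"pics/{n}0.png",eyes.grab_frame(n)[:,:,::-1])
E
```

```text
pics
0.0 [-3.13976163e+00 -2.05884756e-04  4.31773453e-01] 88.05244977124188
top {'fx': 440.03259919633297, 'fy': 440.03259919633297, 'cx': 317.1304715357386, 'cy': 241.8772759497026, 'k1': 0.03176993277152831, 'R': array([[ 3.88511924e-02, -9.99244845e-01,  5.70245477e-04],
       [-9.78012460e-01, -3.81426706e-02, -2.05028694e-01],
       [ 2.04895616e-01,  7.40790208e-03, -9.78755797e-01]]), 't': array([ 23.22030249, 524.97807942, 952.54108997])}
side {'fx': 621.3683118908566, 'fy': 621.3683118908566, 'cx': 321.3590530390641, 'cy': 239.60767545726276, 'k1': -0.00012958315344784559, 'R': array([[-0.96821575, -0.2501056 ,  0.00233376],
       [-0.14286754,  0.54536594, -0.82593272],
       [ 0.20529765, -0.80001449, -0.56376387]]), 't': array([ 498.00046961,  116.59951064, 1524.61082235])}
```

View pics/top0.png

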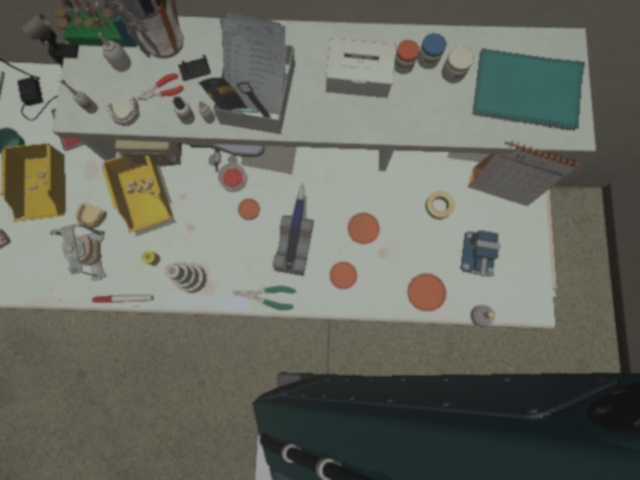

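View pics/side0.png

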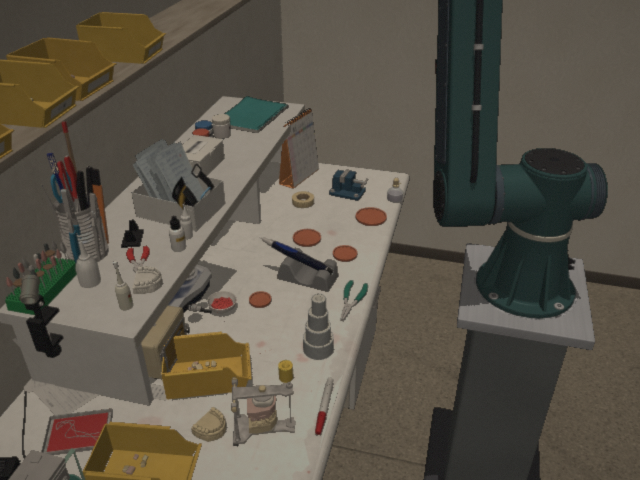

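Top view: stack at about (186,276), yellow look-alike at (150,257), trays at (249,209), (343,275), (363,228) and (427,292), tape at (440,205), burner at (484,316). The side view shows the same trays at (260,299), (345,253), (307,237) and (371,216), with the stack top at (318,298).

```bash
cat > h.py <<'E'
from station import bot, eyes, solve_ik
import numpy as np, cv2
def undist(c,uv):
    K=np.array([[c['fx'],0,c['cx']],[0,c['fy'],c['cy']],[0,0,1]])
    return cv2.undistortPoints(np.array(uv,float).reshape(-1,1,2),K,np.array([c['k1'],0,0,0.]))[:,0]
def toplane(c,uv,z):
    p=undist(c,uv); d=np.c_[p,np.ones(len(p))]@c['R']; o=-c['R'].T@c['t']
    return (o+d*((z-o[2])/d[:,2])[:,None])[:,:2]
def project(c,X):
    K=np.array([[c['fx'],0,c['cx']],[0,c['fy'],c['cy']],[0,0,1]])
    return cv2.projectPoints(np.atleast_2d(np.array(X,float)),cv2.Rodrigues(c['R'])[0],c['t'],K,np.array([c['k1'],0,0,0.]))[0][:,0]
E
python3 - <<'E'
from h import *
for n in("top","side"):
    c=eyes.get_calibration(n); im=cv2.imread(f"pics/{n}0.png"); hsv=cv2.cvtColor(im,cv2.COLOR_BGR2HSV)
    m=cv2.inRange(hsv,(0,90,80),(14,255,255))
    for k in cv2.findContours(m,cv2.RETR_EXTERNAL,cv2.CHAIN_APPROX_NONE)[0]:
        if cv2.contourArea(k)<150: continue
        P=toplane(c,k[:,0],8.5).astype(np.float32)
        (x,y),r=cv2.minEnclosingCircle(P)
        if 300<x<720 and abs(y)<500: print(n,k[:,0].mean(0).round(),round(x),round(y),'d',round(2*r), P.min(0),P.max(0))
c=eyes.get_calibration("top"); print('top of stack',toplane(c,[[173,270]],144),'bottom est',toplane(c,[[191,279]],18),'yellow',toplane(c,[[150,257]],36))
c=eyes.get_calibration("side"); print(toplane(c,[[319,297]],144), 'yellow',toplane(c,[[286,363]],36),'tape/burner',toplane(c,[[303,199],[395,194]],10))
im=cv2.imread("pics/top0.png"); cv2.imwrite("pics/st.png",cv2.resize(im[235:315,130:230],(800,640),interpolation=cv2.INTER_CUBIC)[:600])
for a in [bot.get_obs()['qpos']]: print(a)
E
```

```text
top [426. 292.] 424 -216 d 87 [ 381.9802 -258.7353] [ 466.34628 -172.71591]
top [343. 275.] 457 -20 d 61 [427.31683  -48.502792] [487.04126    8.592126]
top [363. 228.] 572 -66 d 73 [ 536.98334 -101.32506] [607.0417   -31.154842]
top [248. 209.] 609 214 d 49 [585.4702  190.44855] [633.6934  237.40645]
top [232. 177.] 689 260 d 49 [665.02966 235.33504] [712.1625  282.64114]
side [222. 303.] 692 252 d 51 [666.02826 228.03397] [713.8962  274.28522]
side [260. 299.] 609 216 d 60 [583.3281  186.79366] [636.2903  245.66273]
side [345. 253.] 455 -18 d 73 [425.2188   -54.615326] [488.53485   16.756361]
side [306. 237.] 572 -64 d 85 [ 534.6662  -105.88026] [611.02466  -22.421219]
side [371. 216.] 425 -214 d 98 [ 380.52252 -263.46222] [ 467.81326 -165.25932]
top of stack [[434.70651714 335.23196566]] bottom est [[431.7592687  333.48098669]] yellow [[476.96201786 427.05655954]]
[[433.79153631 332.42445062]] yellow [[478.65611803 425.65853887]] tape/burner [[ 636.50871858 -253.93593559]
 [ 375.63415422 -353.08152102]]
[-1.25407953e+00  3.59436250e-01  1.51132297e+00 -4.46355141e-05
  1.27249845e+00 -1.15123580e-01]
```

View pics/st.png

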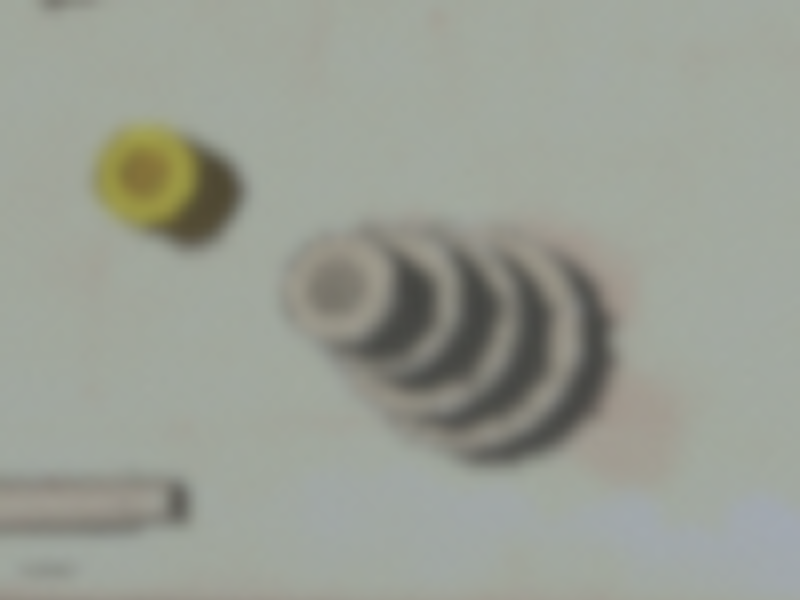

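```bash
python3 - <<'E'
from h import *
ct,cs=eyes.get_calibration("top"),eyes.get_calibration("side")
def tri(a,b):
    P=[np.c_[c['R'],c['t']] for c in (ct,cs)]
    X=cv2.triangulatePoints(P[0],P[1],undist(ct,[a]).T,undist(cs,[b]).T)[:,0]; return (X[:3]/X[3]).round()
print('pentip',tri((302,187),(263,239)),'tail',tri((287,270),(333,272)))
for p in [(434,334,300),(609,215,35),(456,-19,30),(572,-65,30),(424,-215,30)]:
    print(p,[None if q is None else np.round(q,2) for q in (solve_ik(p,[np.pi,0,y]) for y in (1.571,2.216,3.14,0))])
bot.move_ptp([434,334,300],[np.pi,0,np.pi/2])
c=eyes.get_calibration("wrist"); im=eyes.grab_frame("wrist"); np.save("w.npy",c,allow_pickle=True)
o=bot.get_obs();print(o['t'],o['eef_pos'],o['eef_rot'],-c['R'].T@c['t'])
for z in (144,108,72,36): print(project(c,[434,334,z]))
cv2.imwrite("pics/w0.png",im[:,:,::-1])
E
```

```text
pentip [643.  83.  86.] tail [458. 110.  40.]
(434, 334, 300) [array([ 0.53,  0.23,  1.54, -0.  ,  1.36,  0.53]), array([ 0.53,  0.23,  1.54,  0.  ,  1.36, -0.12]), array([ 0.53,  0.23,  1.54,  0.  ,  1.36, -1.04]), array([ 0.53,  0.23,  1.54, -0.  ,  1.36,  2.1 ])]
(609, 215, 35) [array([ 0.23,  0.65,  1.58, -0.  ,  0.91,  0.23]), array([ 0.23,  0.65,  1.58,  0.  ,  0.91, -0.41]), array([ 0.23,  0.65,  1.58,  0.  ,  0.91, -1.34]), array([ 0.23,  0.65,  1.58, -0.  ,  0.91,  1.8 ])]
(456, -19, 30) [array([-0.19,  0.48,  2.02, -0.  ,  0.64, -0.19]), array([-0.19,  0.48,  2.02,  0.  ,  0.64, -0.84]), array([-0.19,  0.48,  2.02,  0.  ,  0.64, -1.76]), array([-0.19,  0.48,  2.02, -0.  ,  0.64,  1.38])]
(572, -65, 30) [array([-0.23,  0.59,  1.75, -0.  ,  0.8 , -0.23]), array([-0.23,  0.59,  1.75,  0.  ,  0.8 , -0.88]), array([-0.23,  0.59,  1.75,  0.  ,  0.8 , -1.8 ]), array([-0.23,  0.59,  1.75, -0.  ,  0.8 ,  1.34])]
(424, -215, 30) [array([-0.61,  0.5 ,  1.98, -0.  ,  0.66, -0.61]), array([-0.61,  0.5 ,  1.98,  0.  ,  0.66, -1.26]), array([-0.61,  0.5 ,  1.98,  0.  ,  0.66, -2.18]), array([-0.61,  0.5 ,  1.98, -0.  ,  0.66,  0.96])]
3.3 [434.41248609 333.4916163  299.92245448] [-3.14156132e+00  1.63181278e-04  1.56973952e+00] [434.79168636 416.27543553 443.73829035]
[[323.45708513 222.61850762]]
[[323.56729716 210.68942143]]
[[323.65757188 200.9303933 ]]
[[323.73284889 192.80100386]]
```

View pics/w0.png

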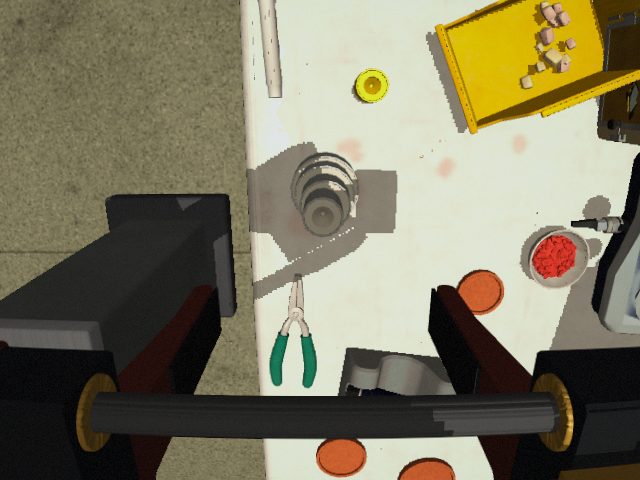

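Wrist view: the mould_1 top is centred at about (322,216), against a predicted (323.5,222.6). I'll overlay circles to refine the stack's y.

```bash
python3 - <<'E'
from h import *
c=np.load("w.npy",allow_pickle=True).item(); im=cv2.imread("pics/w0.png")
for uv,z in [((322.5,216),144),((372,86),36),((481,292),8.5)]: print(z,toplane(c,[uv],z))
big=cv2.resize(im[140:250,270:380],None,fx=5.4,fy=5.4,interpolation=cv2.INTER_CUBIC)
a=np.linspace(0,2*np.pi,60)
for z,d in((144,30),(108,42),(72,54),(36,66)):
    P=project(c,np.c_[433.5+d/2*np.cos(a),338+d/2*np.sin(a),0*a+z])
    cv2.polylines(big,[np.int32(((P-[270,140]+.5)*5.4-.5))],True,(0,0,255),1)
cv2.imwrite("pics/w1.png",big)
E
```

```text
144 [[433.31826603 338.91233743]]
36 [[477.60781971 432.33273321]]
8.5 [[609.43248314 216.80730634]]
```

View pics/w1.png

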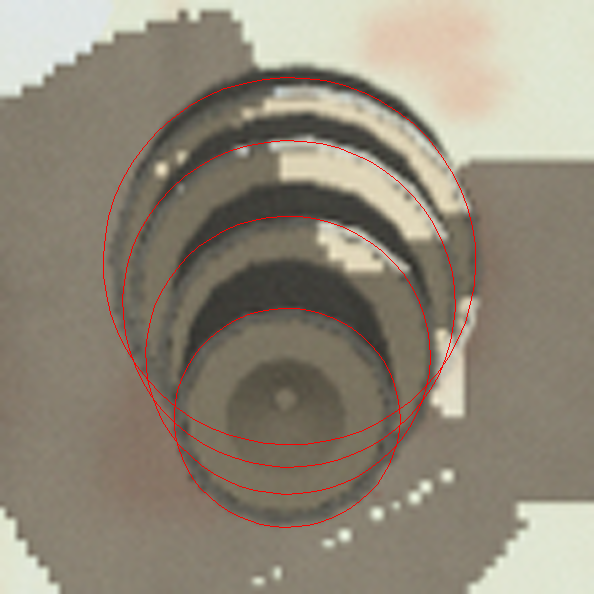

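```bash
cat >> h.py <<'E'
pi=np.pi
TR={1:(609,215.5,pi),2:(456,-19,pi/2),3:(572,-65,pi/2),4:(424.5,-215,2.216)}
def do(i,S=(434,336.3),g=24,F=25,dy=0):
    base=36*(4-i); d=[12,21,27,33][i-1]
    R=[pi,0,pi/2]
    bot.move_ptp([*S,base+g+60],R)
    bot.move_linear([*S,base+g],max_speed=100)
    bot.gripper_to(10,F); o=bot.get_obs(); print('grip',o['finger_gap'],o['gripper_force'],o['contact_force'].round(1))
    if o['finger_gap']<d*2-4 and i>1 or o['finger_gap']<27: print('MISS'); return
    bot.move_linear([*S,base+g+15],max_speed=40)
    bot.move_linear([*S,max(base+g+60,230)],max_speed=150)
    x,y,w=TR[i]
    # grasp offset (0,off) in the world at yaw 90, rotated with the tool
    off=np.array([-np.sin(w-pi/2),np.cos(w-pi/2)])*dy; x,y=x-off[0],y-off[1]
    bot.move_ptp([x,y,200],[pi,0,w])
    bot.move_linear([x,y,5+g+6],max_speed=120)
    bot.dwell(.2)
    hit=bot.move_linear([x,y,5+g-2],max_speed=10,threshold=2.5)
    o=bot.get_obs(); print('touch',hit,o['eef_pos'].round(1),o['contact_force'].round(1))
    bot.gripper_to(min(88,o['finger_gap']+22)); bot.dwell(.2)
    bot.move_linear([x,y,150],max_speed=120)
    print('t',bot.get_obs()['t'],bot.get_obs()['finger_gap'])
E
python3 - <<'E'
from h import *
do(1,g=26)
bot.move_ptp([434,300,250],[pi,0,pi/2]); bot.gripper_to(88)
c=eyes.get_calibration("wrist"); np.save("w2.npy",c,allow_pickle=True); im=eyes.grab_frame("wrist").copy()
a=np.linspace(0,2*np.pi,60)
for z,d in((108,42),(72,54),(36,66)):
    cv2.polylines(im,[np.int32(project(c,np.c_[433.5+d/2*np.cos(a),336.3+d/2*np.sin(a),0*a+z]))],True,(255,0,0),1)
cv2.imwrite("pics/w2.png",im[:,:,::-1])
E
```

```text
grip 29.878439391702955 24.999946653842926 [ 0.9  0.1 -0.3]
touch True [608.9 215.5  31. ] [ 0.5 -0.3  4.8]
t 12.5417 51.546978497338955
```

View pics/w2.png

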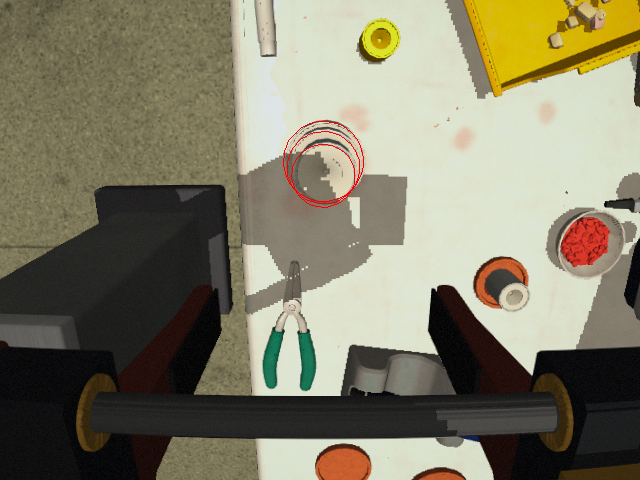

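mould_1 stands in tray_1 at about (513,295), and the remaining stack at (325,165) is undisturbed. Continuing.

```bash
python3 - <<'E'
from h import *
do(2)
do(3)
bot.move_ptp([434,300,250],[pi,0,pi/2]); bot.gripper_to(88)
for n in("wrist","top"):
    cv2.imwrite(f"pics/{n}3.png",eyes.grab_frame(n)[:,:,::-1])
c=eyes.get_calibration("wrist"); print(project(c,[[434,336.3,36],[609,215.5,41],[456,-19,41],[572,-65,41]]))
E
```

```text
grip 41.47494128631416 25.000109374523163 [0.1 0.1 0.5]
touch True [456. -19.  29.] [-0.9 -0.1  5.5]
t 23.9833 63.810849722810964
grip 53.986884776694 25.001245737075806 [0.4 0.1 3.7]
touch True [571.9 -65.   29.7] [-0.8 -0.7  4.6]
t 33.875 75.49962136499263
[[324.11341323 162.14015451]
 [515.20327877 297.33273196]
 [343.97654656 491.17368461]
 [443.652656   517.32663038]]
```

View pics/wrist3.png

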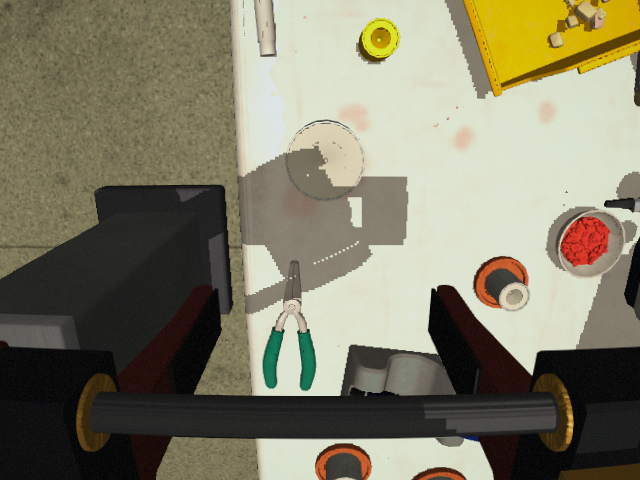

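View pics/top3.png

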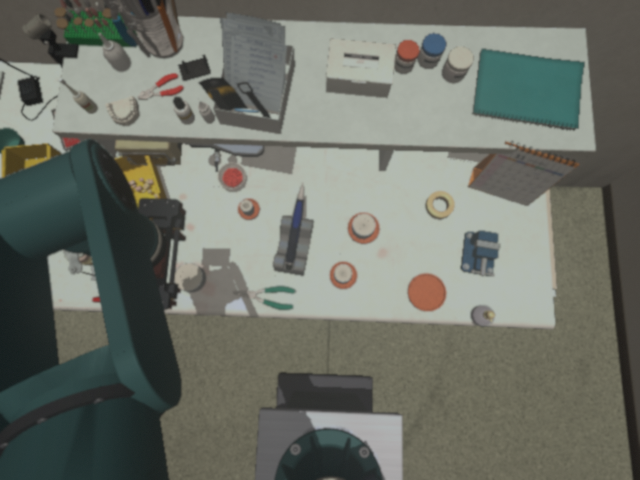

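mould_2 and mould_3 stand centred in their trays at (343,272) and (363,225) in the top view. mould_4 is at the expected place, (325,160) in the wrist view.

```bash
python3 - <<'E'
from h import *
do(4,F=30)
bot.move_ptp([300,-480,280],[pi,0,pi/2]) if solve_ik([300,-480,280],[pi,0,pi/2]) is not None else None
bot.move_joints([-1.254,0.359,1.51,0,1.272,-0.115])
for n in("top","side"):
    im=eyes.grab_frame(n)[:,:,::-1]
    im=im[150:340,210:510] if n=="top" else im[170:330,220:420]
    cv2.imwrite(f"pics/{n}4.png",cv2.resize(im,None,fx=2.6,fy=2.6,interpolation=cv2.INTER_CUBIC))
print(bot.get_obs()['t'])
E
```

```text
grip 65.77582640418116 30.00100404024124 [-0.2 -0.6  4.4]
touch True [ 424.5 -215.    29.4] [0.8 0.2 4.8]
t 46.0083 87.72938029394189
48.2833
```

View pics/top4.png

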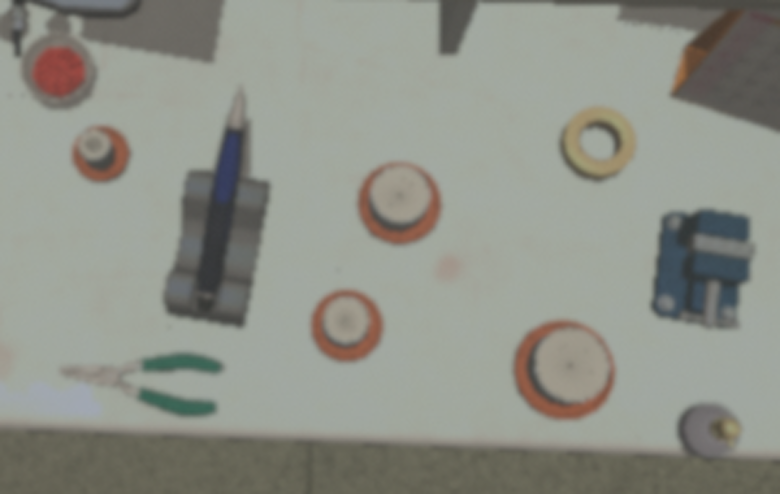

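View pics/side4.png

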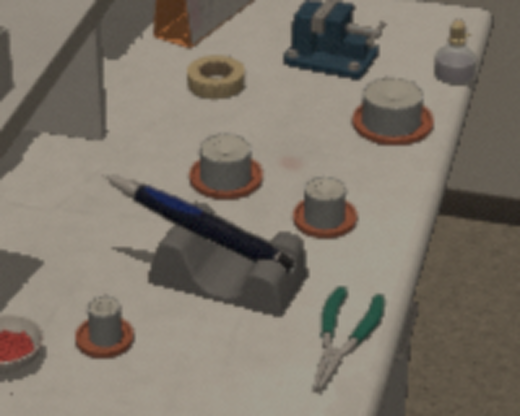

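Both crops show all four moulds upright inside their trays, with the tape and burner unmoved. One numeric check of the centring, then I hand in.

```bash
python3 - <<'E'
from h import *
c=eyes.get_calibration("top")
uv=np.array([(97,145),(346,320),(401,195),(571,366)])/2.6+[210,150]
print(toplane(c,uv,41).round(1))
c=eyes.get_calibration("side")
uv=np.array([(104,304),(326,186),(226,147),(393,92)])/2.6+[220,170]
print(toplane(c,uv,41).round(1))
E
```

```text
[[ 607.   211.6]
 [ 456.   -18.3]
 [ 571.   -64.7]
 [ 423.5 -214.9]]
[[ 608.5  211.2]
 [ 456.   -23.1]
 [ 571.7  -66.4]
 [ 424.9 -218.5]]
```

```bash
python3 -c "
from station import hand_in
print(hand_in())"
```

```text
the job is handed in; nothing more can be done
None
```

The job is handed in: all four moulds stand upright in their matching trays, at most about 4 mm off centre by the camera check, with the tape roll and burner unmoved, at 48 s of the 122 s allowed.

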